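Open the safety-capped jar of metal cleaner

TASK

Open the jar with the red press-and-turn safety cap: press the cap down against its spring only as hard as needed (the seal breaks if the cap is pushed down with more than about 20 N), keep it down while you turn it anticlockwise until it is free, and lift it off. Set the cap down upright, wholly on the round cork mat, let go of it only once it stands there, and leave the other things on the bench where they are.

Things in the scene. Friction and masses are not known exactly. Their poses are not given: they have to be found in the camera images.
- jar: amber jar of metal cleaner, 76 mm diameter, clamped in a black steel holder disc (104 mm diameter) bolted to the bench: it cannot move or turn. Origin at the centre of the underside of the holder, on the bench; z up along its axis. Nothing stands beside the cap; the jar's shoulder lies about 18 mm below the cap's lower edge
- cap: red round press-and-turn cap on the jar, 56 mm diameter, 34 mm high (hollow skirt 20 mm deep, solid top 14 mm), about 60 g. Origin at the centre of its lower edge, 93 mm above the bench while locked; z up. Two inner lugs sit in notches of the neck, so it will not turn until pressed down 2 to 8 mm (differs from jar to jar and cannot be seen). About 1.5 mm sideways play on the neck
- cap_top (a point): centre of the cap's flat top, 34 mm above its origin, 127 mm above the bench while locked. Once turned fully, the cap lifts straight off: lugs clear 15 mm up, skirt clear 25 mm up. Eased up too early it stays caught: press and turn further
- cap_mark (a point): point on the white line on the cap's top, 24 mm out from the axis along the cap's x (when locked, also the jar's x). Kept pressed, the cap turns anticlockwise seen from above; it is free to lift from 57 to 69 degrees, with a hard stop at 69. Clockwise is blocked
- mat: round cork mat fixed to the bench, 130 mm diameter, 6 mm thick, nothing on it; origin at the centre of its underside, on the bench
- blue_jar: loose amber jar, 76 mm diameter, with an ordinary blue cap, 94 mm tall in all; origin at the centre of its underside; leave alone
- ring_box: small open red ring box, 75 x 75 mm, lid standing up to 85 mm high; origin under its centre; leave alone
- hammer: small hammer lying flat, 200 mm long; leave alone
- brush: brush lying flat, 160 mm long; leave alone
- bangle: brass bangle lying flat, 68 mm diameter, 12 mm high; origin under its centre; leave alone
- cup: blue ceramic cup, 72 mm diameter, 70 mm high; origin under its centre; leave alone
- mandrel: steel ring cone on a round foot, 56 mm diameter, 120 mm tall; origin under its centre; leave alone
- polish: white polish bottle with green cap, 44 mm diameter, 100 mm tall; origin under its centre; leave alone
- spring_disc: steel spring disc, 22 mm diameter, inside the top of the neck, hidden under the cap; it pushes the cap up with about 1 to 14 N when locked (differs from jar to jar) and 2 N more per mm pressed: about 15 to 17 N frees the cap on any jar, past 20 N the seal breaks. Origin at the centre of its upper face
There are look-alikes about, which are no part of the job. What is meant by the cap is not grey or turquoise, and is the smaller of those in its own colour.

How it is judged (in metres and radians):
On the way, in this order (a step that is already met when the one before it is completed fails the run):
1. the cap, still on the neck, has been turned anticlockwise to its open gaps (at least 50 degrees) (y of cap_mark in the frame of jar above 0.0184 m and z of cap in the frame of jar below 0.105 m and horizontal distance between cap and jar below 0.006 m), for 0.05 s.
2. the cap has been lifted clear of the neck (z of cap in the frame of jar above 0.121 m and angle between cap's own z axis and vertical below 0.5 rad), for 0.1 s.
At the end, for the whole second after the job is handed in: the red cap stands upright (within 0.1 rad, top face up), at rest, with its lower edge on the cork mat (origin within 4 mm of the mat's upper face) and wholly on it (its centre within 36 mm of the mat's centre) (horizontal distance between cap and mat below 0.036 m and height (world z) of cap between 0.003 and 0.01 m and angle between cap's own z axis and vertical below 0.1 rad and linear speed of cap below 0.02 m/s and angular speed of cap below 0.2 rad/s); the robot touches nothing.
It fails at once if the cap was pressed on its spring with more than 20 N: the seal is broken (contact force between cap and spring_disc above 20 N).
It fails at once if the cap was let go in the air (more than 20 mm above the mat's face) away from the jar instead of being set down (horizontal distance between cap and jar above 0.06 m and height (world z) of cap above 0.026 m and contact force between the fingers and cap below 0.1 N).
It fails at once if another thing on the bench was pushed or knocked (moved more than 20 mm) (distance of any of blue_jar, ring_box, hammer, brush, bangle, cup, mandrel, polish from where it was at the start of the episode above 0.02 m).
It also fails if it takes over 64 s, if anything falls off the work surface, if the arm or the gripper's body presses on something with over 40 N, if the wrist force passes 120 N, or if a joint passes its speed limit or range.

ROBOT

A 6-joint arm with a two-finger parallel gripper is mounted at the origin on the work surface. World frame = base frame: x ahead of the robot, y to its left, z up, the work surface at z = 0. Lengths are in m, angles in degrees, forces in N, time in s.
With the tool pointing down it reaches from about 0.275 to 0.85 m from the base axis. Payload 5.2 kg.
Tool frame: the origin (TCP) lies midway between the tips of the shut fingers; the grasp point (between the pads) lies 19 mm behind it; z points along the fingers, y is the line along which they close (so a half turn about z gives the same grasp; the last joint's range is limited). The gripper opens to 85 mm and grips with 20 to 120 N. Pads are 22 mm wide; open, the fingers measure 114 mm over their backs; the gripper's body (76 mm by 85 mm) begins 54 mm behind the grasp point. The pads swing forward as they close: fully open they stand 13 mm farther back than shut.
Start: joints at [-77.051, 14.817, 87.949, -0, 77.235, -11.62], TCP at [0.229, -0.5, 0.231] pointing down, gripper open.
Joint ranges: [-179.93, 179.93], [-52.35, 119.4], [10.71, 147.94], [-69.91, 249.91], [12.55, 155.21], [-178.61, 178.61]. Speed limits (degrees/s): [147.25, 147.25, 180, 180, 180, 180].

INTERFACE

Orientations are given as [roll, pitch, yaw] about the fixed x, y, z axes, in that order (R = Rz(yaw) Ry(pitch) Rx(roll)).
In Python, from cell import observe, viewer, workorder gives the robot as it stands.
- The arm moves only by the shell command python3 -m inch 'ROWS' [FORCE]. ROWS is JSON, a list of rows, each an object with "slide": the shift along the tool's x, y, z in m, a list of three; "twist": the turn about the tool's z in rad; "gripper": the gripper command: -1 is fully open, 1 is shut, values between are in proportion. A call has 1 to 20 rows; each row shifts and turns the commanded pose from where the row before left it, along the tool's axes as they then stand; what a row does not reach is not made up. A row lasts 1/8 s, in which the tool goes at most 62.5 mm and 10.7 degrees, less where a joint would pass 70% of its speed; a pose out of reach is approached as far as the arm can. A call with a gripper value outside its range is refused whole. The fingers move at their own pace and stop on an object; FORCE is the grip in N (left out, the last holds). Time passes only in rows, so rows that do not move let the fingers close. It gives the time, the measured TCP pose, the force, the opening and the grip force at its end, in the units of the state.
- observe(): the state, without advancing time (a new reading comes with each control period).
- viewer.snapshot(name): name is "scene" or "top"; returns the picture (480x640x3 uint8, red, green, blue); there is no depth.
- viewer.calibration(name): a dict with "fx", "fy", "cx", "cy" (pixels), "k1" (the pictures are not rectified: a ray, as slopes to the right and down, at radius r is drawn at 1 + k1 r^2 times it, then the intrinsics apply), "origin" and "attitude" of the camera in the world. Camera axes: x right, y up, looking along -z (the intrinsics and any distortion apply to the point x, -y, -z); pixel columns grow to the right and rows downward; lengths in m; the calibration is good to about 2 mm. A picture is of the moment at which its call begins. calibration takes no time and is no camera call.
- workorder.job_done(): hands the job in; it is judged then, once.
The state is a dict: "time": time; "q": joint angles; "qd": joint speeds; "joint_torque": joint torques, N m; "position": TCP position; "tcp_rot": TCP orientation; "ft_force": force on the tool from outside, world axes, zero at the start; "wrist_torque": the same for the moment, N m; "width": finger opening in m; "grip_force": force on a finger pad.
Only numpy, scipy, OpenCV 4.12 (cv2) and the standard library are available. Lean on these libraries where they do the work, as an engineer would, in place of code of your own. Each camera call takes 0.05 s, during which the arm holds its last target. There are 200 camera calls.

## Working session

There is one attempt and no reset: what is moved stays moved. The work goes in short steps, Python scripts to look and compute and a shell command to move; the robot and the scene stay as the last step left them, time stands still between calls to the robot, and variables do not carry over. Pictures are saved under pics/ and viewed, at most 10 in all, crops included, and the job is handed in when it is done.

```bash
mkdir -p pics; ls; python3 - <<'E'
from cell import observe, viewer
import cv2
s=observe(); print(s)
for n in("top","scene"):
    im=viewer.snapshot(n); cv2.imwrite(f"pics/{n}0.png",im[:,:,::-1]); print(n,viewer.calibration(n))
E
```

```text
pics
{'time': 0.0, 'q': array([-7.70527191e+01,  1.48603047e+01,  8.80114853e+01,  1.87319785e-03,
        7.72339838e+01, -1.16205233e+01]), 'qd': array([-0.07204288, -0.0447326 ,  0.00286227,  0.04002864, -0.01296369,
       -0.02058763]), 'joint_torque': array([ 5.88645016e-04, -4.46029258e+01, -2.90572393e+01, -2.95039172e-04,
        1.17398874e-02,  7.80359926e-06]), 'position': array([ 0.22857724, -0.49967657,  0.23046201]), 'tcp_rot': array([-1.79896762e+02, -2.30945588e-02,  2.45673677e+01]), 'ft_force': array([-0.63239342,  0.86359632,  0.33380701]), 'wrist_torque': array([-0.0169319 ,  0.00345779, -0.01645455]), 'grip_force': 0.0, 'width': 0.08542208274255522}
top {'fx': 603.3708981453267, 'fy': 603.3708981453267, 'cx': 310.8449215898538, 'cy': 240.72913798215308, 'k1': 0.026469536558042833, 'origin': array([ 0.2360949 , -0.01730333,  1.73321049]), 'attitude': array([ 11.52657167,  -0.16941594, -85.86020372])}
scene {'fx': 589.7943263508771, 'fy': 589.7943263508771, 'cx': 312.3395570309855, 'cy': 240.4648538429084, 'k1': 0.01832298480296256, 'origin': array([ 1.5590519 , -0.44614124,  1.15848734]), 'attitude': array([45.93235917,  1.1598227 , 64.65772296])}
```

View pics/top0.png

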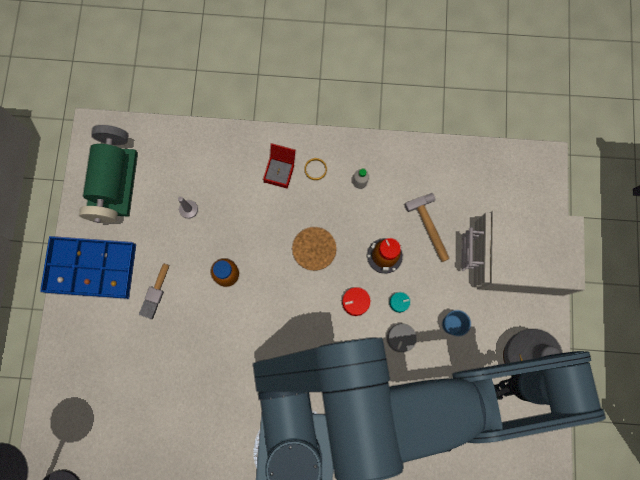

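View pics/scene0.png

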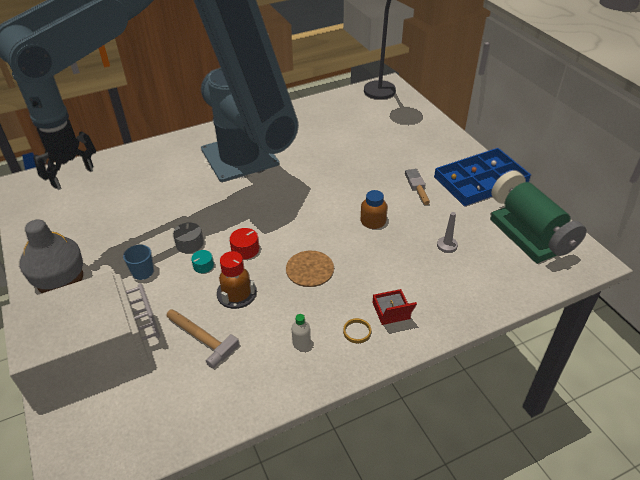

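The red cap to open is on the jar in the holder (top view about (389,248)). The larger red one at (356,301) is a decoy, and the mat is at (314,248). Next I'll take close-ups.

```bash
cat >h.py <<'E'
import numpy as np, cv2
from scipy.spatial.transform import Rotation as R
from cell import observe, viewer
def ray(n,uv):
    c=viewer.calibration(n); K=np.array([[c['fx'],0,c['cx']],[0,c['fy'],c['cy']],[0,0,1.]])
    p=cv2.undistortPoints(np.array(uv,float).reshape(-1,1,2),K,np.array([c['k1'],0,0,0.])).reshape(-1,2)
    d=np.c_[p[:,0],-p[:,1],-np.ones(len(p))]
    return np.array(c['origin']), R.from_euler('xyz',c['attitude'],degrees=True).apply(d)
def plane(n,uv,z):
    o,d=ray(n,uv); return o+d*((z-o[2])/d[:,2])[:,None]
def tri(u1,u2):
    (a,d),(b,e)=ray('top',[u1]),ray('scene',[u2]); d,e=d[0],e[0]
    t=np.linalg.lstsq(np.c_[d,-e],b-a,rcond=None)[0]; p,q=a+d*t[0],b+e*t[1]
    return (p+q)/2,np.linalg.norm(p-q)
def big(m):
    cs=cv2.findContours(m.astype(np.uint8),cv2.RETR_EXTERNAL,cv2.CHAIN_APPROX_NONE)[0]
    return max(cs,key=cv2.contourArea)[:,0,:]
E
python3 - <<'E'
from h import *
a=cv2.imread('pics/top0.png');b=cv2.imread('pics/scene0.png')
x=cv2.resize(a[225:280,360:415],(400,400),interpolation=cv2.INTER_CUBIC)
y=cv2.resize(b[245:310,205:270],(400,400),interpolation=cv2.INTER_CUBIC)
cv2.imwrite('pics/c0.png',np.hstack([x,y]))
for n,im,(u,v) in(('top',a,(389,248)),('scene',b,(232,260))):
    hsv=cv2.cvtColor(im,cv2.COLOR_BGR2HSV)
    m=((hsv[...,0]<6)|(hsv[...,0]>174))&(hsv[...,1]>150)
    w=np.zeros_like(m);w[v-20:v+25,u-22:u+22]=1
    ys,xs=np.where(m&w); print(n,np.histogram(hsv[ys,xs,2],bins=range(80,261,15))[0])
    for T in(180,215):
        c=big(m&w&(hsv[...,2]>T)); P=plane(n,c,.127);e=cv2.minEnclosingCircle(P[:,:2].astype(np.float32)); print(T,e,cv2.boundingRect(c))
hsv=cv2.cvtColor(a,cv2.COLOR_BGR2HSV)
m=(hsv[...,0]<20)&(hsv[...,1]>90)&(hsv[...,2]>60);w=np.zeros_like(m);w[220:280,285:345]=1
print('mat top',cv2.minEnclosingCircle(plane('top',big(m&w),.006)[:,:2].astype(np.float32)))
hsv=cv2.cvtColor(b,cv2.COLOR_BGR2HSV)
m=(hsv[...,0]<20)&(hsv[...,1]>90)&(hsv[...,2]>60);w=np.zeros_like(m);w[245:290,280:340]=1
print('mat scene',cv2.minEnclosingCircle(plane('scene',big(m&w),.006)[:,:2].astype(np.float32)))
E
```

```text
top [ 18   9   8  12  10  11  30 248   0   0   0   0]
180 ((0.5602397322654724, -0.21280063688755035), 0.026459071785211563) (381, 238, 19, 20)Traceback (most recent call last):
  File "<stdin>", line 12, in <module>
  File "h.py", line 17, in big
    return max(cs,key=cv2.contourArea)[:,0,:]
           ~~~^^^^^^^^^^^^^^^^^^^^^^^^
ValueError: max() iterable argument is empty
```

View pics/c0.png

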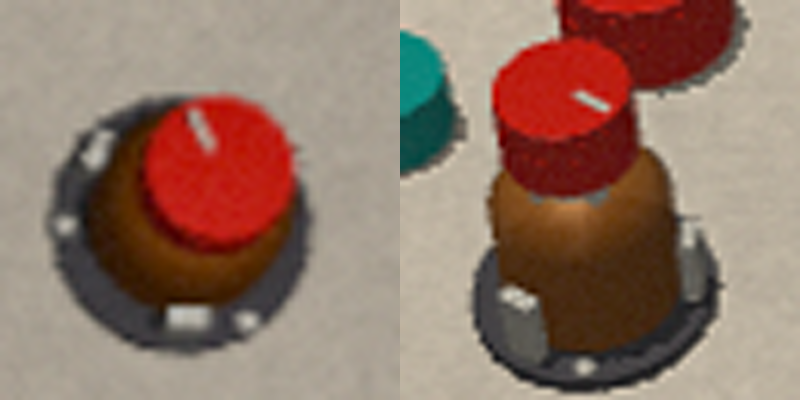

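The crop shows the top face clearly brighter than the skirt, with the white line pointing up-left in the top view and right in the scene view. I'll fit the bright face in both views.

```bash
python3 - <<'E'
from h import *
cen={}
for n,(u,v),mw in(('top',(389,248),(220,280,285,345)),('scene',(232,260),(240,295,275,345))):
    im=cv2.imread(f'pics/{n}0.png'); hsv=cv2.cvtColor(im,cv2.COLOR_BGR2HSV)
    m=((hsv[...,0]<6)|(hsv[...,0]>174))&(hsv[...,1]>150)&(hsv[...,2]>165)
    w=np.zeros_like(m);w[v-20:v+25,u-22:u+22]=1
    c=cv2.convexHull(big(m&w).astype(np.int32))[:,0,:]
    P=plane(n,c,.127)[:,:2].astype(np.float32); print(n,'cap',cv2.minEnclosingCircle(P),cv2.fitEllipse(P))
    cen[n]=cv2.fitEllipse(c.astype(np.float32))[0]
    wm=(hsv[...,1]<110)&(hsv[...,2]>120); hull=np.zeros(m.shape,np.uint8); cv2.fillConvexPoly(hull,c,1)
    ys,xs=np.where(wm&(cv2.erode(hull,np.ones((3,3)))>0)); q=plane(n,np.c_[xs,ys],.127).mean(0); print('mark',len(xs),q)
    w=np.zeros_like(m);w[mw[0]:mw[1],mw[2]:mw[3]]=1
    m=(hsv[...,0]<20)&(hsv[...,1]>90)&(hsv[...,2]>60)&w
    P=plane(n,big(m),.006)[:,:2].astype(np.float32); print('mat',cv2.minEnclosingCircle(P),cv2.fitEllipse(P))
print(cen,tri(cen['top'],cen['scene']))
# neighbours of the jar
print('big red top',plane('top',[[356,301]],.034),'teal',plane('top',[[400,302]],.03),'hammer handle end',plane('top',[[446,260]],.02),'polish',plane('top',[[361,175]],.1))
E
```

```text
top cap ((0.5599585175514221, -0.21405847370624542), 0.027031198143959045) ((0.5597895979881287, -0.21357184648513794), (0.05167332664132118, 0.05306374281644821), 96.34403228759766)
mark 7 [ 0.57389853 -0.20494252  0.127     ]
mat ((0.566509485244751, -0.007372871041297913), 0.06478425860404968) ((0.5666267275810242, -0.007115054409950972), (0.12526282668113708, 0.12686870992183685), 93.4007797241211)
scene cap ((0.5562816262245178, -0.21489253640174866), 0.02738850936293602) ((0.5560541749000549, -0.21529492735862732), (0.052470359951257706, 0.053570568561553955), 71.39289855957031)
mark 10 [ 0.56817305 -0.20711611  0.127     ]
mat ((0.5643490552902222, -0.009259913116693497), 0.06670980155467987) ((0.5642292499542236, -0.009509451687335968), (0.12723855674266815, 0.12988515198230743), 58.92647933959961)
{'top': (389.9397888183594, 247.63356018066406), 'scene': (230.63418579101562, 258.9811706542969)} (array([ 0.55890802, -0.21463435,  0.12912437]), np.float64(0.002721785731161349))
big red top [[ 0.41855959 -0.13663671  0.034     ]] teal [[ 0.42524276 -0.26086119  0.03      ]] hammer handle end [[ 0.55680168 -0.38905306  0.02      ]] polish [[ 0.76794264 -0.12568945  0.1       ]]
```

Both views agree to about 3 mm: cap top at (0.558, -0.214, 0.127), mark direction about 33°, mat at (0.566, -0.008). I'll move above the cap.

```bash
python3 -m inch '[{"slide":[0.035,-0.0102,0],"twist":0,"gripper":-1},{"slide":[0.035,-0.0102,0],"twist":0,"gripper":-1},{"slide":[0.035,-0.0102,0],"twist":0,"gripper":-1},{"slide":[0.035,-0.0102,0],"twist":0,"gripper":-1},{"slide":[0.035,-0.0102,0],"twist":0,"gripper":-1},{"slide":[0.035,-0.0102,0],"twist":0,"gripper":-1},{"slide":[0.035,-0.0102,0],"twist":0,"gripper":-1},{"slide":[0.035,-0.0102,0],"twist":0,"gripper":-1},{"slide":[0.035,-0.0102,0],"twist":0,"gripper":-1},{"slide":[0.035,-0.0102,0],"twist":0,"gripper":-1},{"slide":[0.035,-0.0102,0],"twist":0,"gripper":-1},{"slide":[0.033,-0.0102,0],"twist":0,"gripper":-1},{"slide":[0,0,0],"twist":0,"gripper":-1},{"slide":[0,0,0],"twist":0,"gripper":-1}]' 40
cat >st.py <<'E'
from h import *
s=observe(); p=s['position']; yaw=np.radians(s['tcp_rot'][2])
import sys
print(s['time'],p.round(4),s['tcp_rot'].round(2),'F',s['ft_force'].round(2),'M',s['wrist_torque'].round(2),'w',s['width'],'g',s['grip_force'],'q6',s['q'][5])
if len(sys.argv)>1:
    d=np.array([float(a) for a in sys.argv[1:4]])-p; c,n=np.cos(yaw),np.sin(yaw)
    print('tool delta',[round(v,4) for v in(d[0]*c+d[1]*n,d[0]*n-d[1]*c,-d[2])])
E
python3 st.py .558 -.2143 .094
```

```text
time: 1.85
position: [0.5575, -0.2152, 0.2308]
tcp_rot: [-180.0, 0.1, 24.6]
ft_force: [0.5, 0.2, 0.8]
width: 0.0854
grip_force: 0.0
1.85 [ 0.5575 -0.2152  0.2308] [-1.7996e+02  6.0000e-02  2.4600e+01] F [0.5  0.22 0.79] M [-0.03  0.01 -0.01] w 0.08541744825276495 g 0.0 q6 33.63923097169438
tool delta [np.float64(0.0008), np.float64(-0.0006), np.float64(0.1368)]
```

```bash
python3 -m inch '[{"slide":[0.0008,-0.0006,0.025],"twist":0,"gripper":-1},{"slide":[0,0,0.025],"twist":0,"gripper":-1},{"slide":[0,0,0.025],"twist":0,"gripper":-1},{"slide":[0,0,0.02],"twist":0,"gripper":-1},{"slide":[0,0,0.02],"twist":0,"gripper":-1},{"slide":[0,0,0.01],"twist":0,"gripper":-1},{"slide":[0,0,0.01],"twist":0,"gripper":-1},{"slide":[0,0,0],"twist":0,"gripper":-1},{"slide":[0,0,0],"twist":0,"gripper":-1}]' 60
python3 st.py
python3 - <<'E'
from h import *
a=viewer.snapshot('top')[:,:,::-1];b=viewer.snapshot('scene')[:,:,::-1]
cv2.imwrite('pics/c1.png',np.hstack([cv2.resize(a[215:290,350:425],(400,400)),cv2.resize(b[205:300,185:280],(400,400))]))
E
```

```text
time: 2.98
position: [0.5588, -0.2145, 0.0969]
tcp_rot: [179.9, -0.0, 24.6]
ft_force: [-0.2, -0.5, 0.5]
width: 0.0853
grip_force: 0.0
2.975 [ 0.5588 -0.2145  0.0969] [ 1.7995e+02 -3.0000e-02  2.4570e+01] F [-0.22 -0.49  0.47] M [-0.    0.1   0.03] w 0.08526154453822692 g 0.0 q6 33.7665522849055
```

View pics/c1.png

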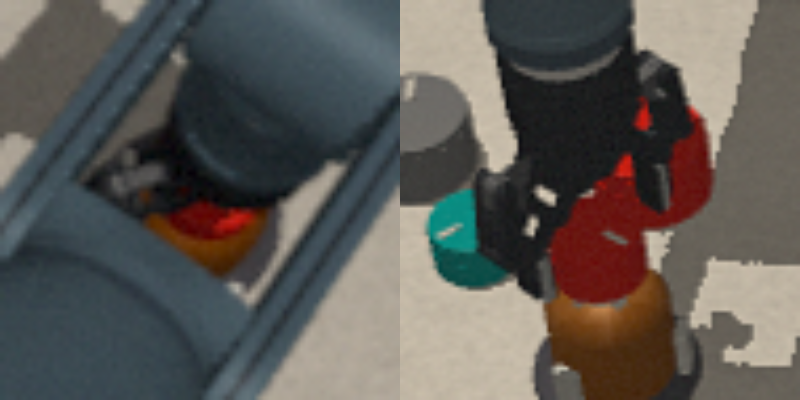

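The open fingers straddle the cap evenly in the scene view, with the tips near its lower edge. I'll close at moderate force.

```bash
python3 -m inch '[{"slide":[0,0,0],"twist":0,"gripper":1},{"slide":[0,0,0],"twist":0,"gripper":1},{"slide":[0,0,0],"twist":0,"gripper":1},{"slide":[0,0,0],"twist":0,"gripper":1},{"slide":[0,0,0],"twist":0,"gripper":1},{"slide":[0,0,0],"twist":0,"gripper":1},{"slide":[0,0,0],"twist":0,"gripper":1},{"slide":[0,0,0],"twist":0,"gripper":1}]' 60
python3 st.py
```

```text
time: 4.08
position: [0.5587, -0.2144, 0.097]
tcp_rot: [179.9, -0.0, 24.6]
ft_force: [-1.2, 0.4, 5.9]
width: 0.0546
grip_force: 62.3
4.075 [ 0.5587 -0.2144  0.097 ] [ 1.7995e+02 -3.0000e-02  2.4570e+01] F [-1.2   0.44  5.93] M [0.01 0.21 0.03] w 0.05464786734095312 g 62.28934647515416 q6 33.77001629233769
```

Gripped, with small side forces and 6 N down already from the pad swing. I'll press in small steps.

```bash
python3 -m inch '[{"slide":[0,0,0.001],"twist":0,"gripper":1},{"slide":[0,0,0],"twist":0,"gripper":1}]' 80
python3 -m inch '[{"slide":[0,0,0.001],"twist":0,"gripper":1},{"slide":[0,0,0],"twist":0,"gripper":1}]' | grep -E 'pos|ft|grip'
```

```text
time: 4.32
position: [0.5587, -0.2144, 0.0962]
tcp_rot: [179.9, -0.0, 24.6]
ft_force: [-1.1, 0.6, 7.5]
width: 0.0539
grip_force: 83.7
position: [0.5588, -0.2144, 0.0955]
ft_force: [-2.3, 1.5, 7.9]
grip_force: 83.9
```

```bash
python3 -m inch '[{"slide":[0,0,0.001],"twist":0,"gripper":1},{"slide":[0,0,0.001],"twist":0,"gripper":1},{"slide":[0,0,0],"twist":0,"gripper":1}]' | grep -E 'pos|ft|grip'
python3 -m inch '[{"slide":[0,0,0.001],"twist":0,"gripper":1},{"slide":[0,0,0],"twist":0,"gripper":1}]' | grep -E 'pos|ft|grip';python3 -m inch '[{"slide":[0,0,0],"twist":0,"gripper":1}]' | grep -E 'pos|ft|grip'
```

```text
position: [0.5588, -0.2144, 0.0939]
ft_force: [-3.3, 1.1, 12.4]
grip_force: 84.2
position: [0.5588, -0.2144, 0.0932]
ft_force: [-3.3, 2.0, 12.5]
grip_force: 84.4
position: [0.5588, -0.2145, 0.0933]
ft_force: [-3.2, 1.7, 12.6]
grip_force: 84.4
```

```bash
python3 -m inch '[{"slide":[0,0,0.001],"twist":0,"gripper":1},{"slide":[0,0,0],"twist":0,"gripper":1}]' | grep -E 'pos|ft|grip'
python3 -m inch '[{"slide":[0,0,0.0005],"twist":0,"gripper":1},{"slide":[0,0,0],"twist":0,"gripper":1}]' | grep -E 'pos|ft|grip'
python3 -m inch '[{"slide":[0,0,0],"twist":0,"gripper":1}]' | grep -E 'pos|ft|grip'
```

```text
position: [0.5588, -0.2144, 0.0924]
ft_force: [-4.4, 1.6, 15.0]
grip_force: 84.5
position: [0.5588, -0.2144, 0.0921]
ft_force: [-5.3, 1.7, 16.0]
grip_force: 84.6
position: [0.5588, -0.2144, 0.0921]
ft_force: [-4.6, 1.9, 15.5]
grip_force: 84.6
```

Force is about 15.6 N on the spring. I'll add a touch more and try a small turn (anticlockwise is negative tool twist).

```bash
python3 -m inch '[{"slide":[0,0,0.0003],"twist":0,"gripper":1},{"slide":[0,0,0],"twist":-0.05,"gripper":1},{"slide":[0,0,0],"twist":-0.05,"gripper":1},{"slide":[0,0,0],"twist":-0.05,"gripper":1},{"slide":[0,0,0],"twist":-0.05,"gripper":1},{"slide":[0,0,0],"twist":0,"gripper":1}]' | grep -E 'pos|ft|grip'; python3 st.py
```

```text
position: [0.5593, -0.2146, 0.0919]
ft_force: [-3.6, 1.9, 15.3]
grip_force: 84.8
6.7 [ 0.5593 -0.2146  0.0919] [ 1.7984e+02 -7.0000e-02  3.6060e+01] F [-3.62  1.94 15.33] M [0.29 0.53 0.03] w 0.053843955421190984 g 84.7560749296099 q6 22.282533804284846
```

It turns freely, with no torque. Continuing.

```bash
python3 -m inch '[{"slide":[0,0,0],"twist":-0.08,"gripper":1},{"slide":[0,0,0],"twist":-0.08,"gripper":1},{"slide":[0,0,0],"twist":-0.08,"gripper":1},{"slide":[0,0,0],"twist":-0.08,"gripper":1},{"slide":[0,0,0],"twist":-0.08,"gripper":1}]' >/dev/null; python3 st.py
python3 -m inch '[{"slide":[0,0,0],"twist":-0.08,"gripper":1},{"slide":[0,0,0],"twist":-0.08,"gripper":1},{"slide":[0,0,0],"twist":-0.08,"gripper":1},{"slide":[0,0,0],"twist":-0.08,"gripper":1},{"slide":[0,0,0],"twist":-0.08,"gripper":1},{"slide":[0,0,0],"twist":-0.08,"gripper":1},{"slide":[0,0,0],"twist":0,"gripper":1},{"slide":[0,0,0],"twist":0,"gripper":1}]'  >/dev/null; python3 st.py
python3 - <<'E'
from h import *
b=viewer.snapshot('scene')[:,:,::-1]
cv2.imwrite('pics/c2.png',cv2.resize(b[205:300,185:280],(500,500)))
E
```

```text
7.325 [ 0.5598 -0.2146  0.0918] [ 1.7977e+02 -3.0000e-02  5.9090e+01] F [-1.4   2.16 12.69] M [ 0.32  0.21 -0.15] w 0.05427867251862162 g 84.6861831843853 q6 -0.7486843548189592
8.325 [ 0.5597 -0.2144  0.0921] [1.7979e+02 7.0000e-02 8.6470e+01] F [-1.97  2.86 14.93] M [0.42 0.3  0.07] w 0.053995609724684306 g 84.8947546351701 q6 -28.115235556760567
```

View pics/c2.png

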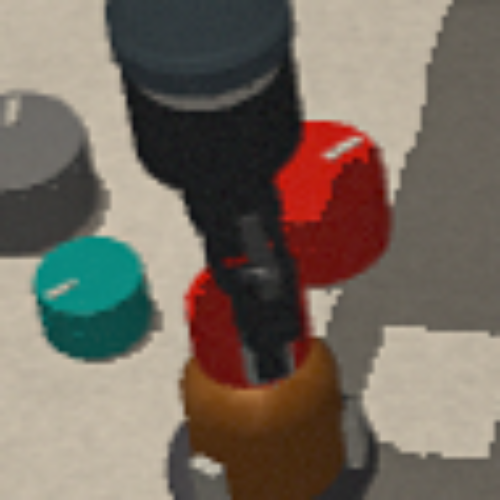

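The tool has turned 62° with almost no torque, and the mark is hidden behind the finger. I'll add about 2°, ease up and watch for a downward pull.

```bash
python3 -m inch '[{"slide":[0,0,0],"twist":-0.03,"gripper":1},{"slide":[0,0,0],"twist":0,"gripper":1}]' >/dev/null; python3 st.py
python3 -m inch '[{"slide":[0,0,-0.003],"twist":0,"gripper":1},{"slide":[0,0,-0.003],"twist":0,"gripper":1},{"slide":[0,0,-0.003],"twist":0,"gripper":1},{"slide":[0,0,0],"twist":0,"gripper":1}]'  >/dev/null; python3 st.py
```

```text
8.625 [ 0.5597 -0.2144  0.0921] [1.7979e+02 7.0000e-02 8.8180e+01] F [-1.95  3.39 16.3 ] M [ 0.49  0.34 -0.05] w 0.0540421751686273 g 84.87892691977322 q6 -29.841773074766326
9.125 [ 0.5589 -0.2144  0.0988] [1.7993e+02 3.0000e-02 8.8170e+01] F [ 1.56 -0.69  2.61] M [-0.03 -0.4   0.03] w 0.05436260854152347 g 83.71232818812132 q6 -29.82900456259512
```

```bash
python3 -m inch '[{"slide":[0,0,-0.003],"twist":0,"gripper":1},{"slide":[0,0,-0.003],"twist":0,"gripper":1},{"slide":[0,0,0],"twist":0,"gripper":1}]'  >/dev/null; python3 st.py
python3 -m inch '[{"slide":[0,0,-0.003],"twist":0,"gripper":1},{"slide":[0,0,-0.003],"twist":0,"gripper":1},{"slide":[0,0,0],"twist":0,"gripper":1}]'  >/dev/null; python3 st.py
```

```text
9.5 [ 0.5581 -0.2141  0.1043] [-1.7995e+02 -2.0000e-02  8.8160e+01] F [ 1.    0.   -0.87] M [0.07 0.03 0.03] w 0.054171817670956544 g 83.98989016190171 q6 -29.828368350485434
9.875 [ 0.5587 -0.2143  0.1109] [1.7997e+02 2.0000e-02 8.8170e+01] F [-0.08  0.84 -0.42] M [ 0.01 -0.02 -0.04] w 0.05396695868610755 g 84.00277940556407 q6 -29.82909622317321
```

Free: only the cap's weight remains. I'll lift clear and check.

```bash
python3 -m inch '[{"slide":[0,0,-0.006],"twist":0,"gripper":1},{"slide":[0,0,-0.006],"twist":0,"gripper":1},{"slide":[0,0,-0.01],"twist":0,"gripper":1},{"slide":[0,0,-0.015],"twist":0,"gripper":1},{"slide":[0,0,-0.015],"twist":0,"gripper":1},{"slide":[0,0,-0.01],"twist":0,"gripper":1},{"slide":[0,0,0],"twist":0,"gripper":1},{"slide":[0,0,0],"twist":0,"gripper":1}]'  >/dev/null; python3 st.py .5655 -.0083 .172
python3 - <<'E'
from h import *
b=viewer.snapshot('scene')[:,:,::-1]
cv2.imwrite('pics/c3.png',cv2.resize(b[185:310,175:300],(500,500)))
E
```

```text
10.875 [ 0.5581 -0.214   0.1721] [-1.7996e+02 -2.0000e-02  8.8170e+01] F [ 0.02  0.37 -1.02] M [-0.01  0.03  0.04] w 0.05414234933305816 g 84.03190372511744 q6 -29.827864748123364
tool delta [np.float64(0.2059), np.float64(0.0008), np.float64(0.0001)]
```

View pics/c3.png

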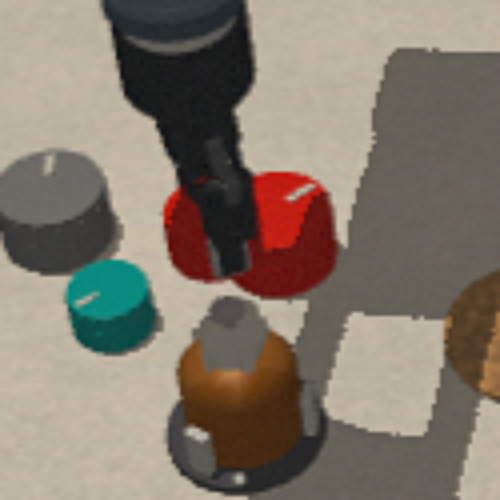

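The cap is off and upright in the fingers, and the neck is exposed. Carrying it to the mat.

```bash
python3 -m inch '[{"slide":[0.02,0,0],"twist":0,"gripper":1},{"slide":[0.03,0,0],"twist":0,"gripper":1},{"slide":[0.03,0.0008,0],"twist":0,"gripper":1},{"slide":[0.03,0,0],"twist":0,"gripper":1},{"slide":[0.03,0,0],"twist":0,"gripper":1},{"slide":[0.03,0,0],"twist":0,"gripper":1},{"slide":[0.025,0,0],"twist":0,"gripper":1},{"slide":[0.011,0,0],"twist":0,"gripper":1},{"slide":[0,0,0.03],"twist":0,"gripper":1},{"slide":[0,0,0.03],"twist":0,"gripper":1},{"slide":[0,0,0.03],"twist":0,"gripper":1},{"slide":[0,0,0.03],"twist":0,"gripper":1},{"slide":[0,0,0.02],"twist":0,"gripper":1},{"slide":[0,0,0.01],"twist":0,"gripper":1},{"slide":[0,0,0],"twist":0,"gripper":1},{"slide":[0,0,0],"twist":0,"gripper":1}]'  >/dev/null; python3 st.py .5655 -.0083 .010
python3 - <<'E'
from h import *
b=viewer.snapshot('scene')[:,:,::-1]
cv2.imwrite('pics/c4.png',cv2.resize(b[200:320,250:370],(500,500)))
E
```

```text
12.925 [ 0.5665 -0.0085  0.0234] [1.7991e+02 2.0000e-02 8.8160e+01] F [ 0.19 -0.18 -0.21] M [-0.01 -0.05 -0.  ] w 0.054116066238598735 g 84.1085890866816 q6 -10.298650158202209
tool delta [np.float64(0.0002), np.float64(-0.0011), np.float64(0.0134)]
```

View pics/c4.png

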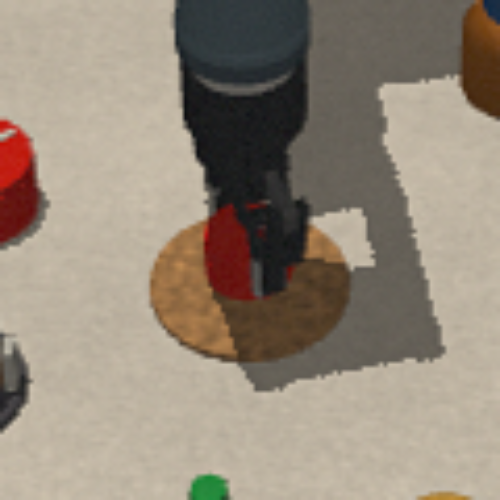

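The cap hangs over the middle of the mat. Lowering until contact.

```bash
python3 -m inch '[{"slide":[0,0,0.005],"twist":0,"gripper":1},{"slide":[0,0,0.004],"twist":0,"gripper":1},{"slide":[0,0,0.002],"twist":0,"gripper":1},{"slide":[0,0,0],"twist":0,"gripper":1}]'  >/dev/null; python3 st.py
python3 -m inch '[{"slide":[0,0,0.001],"twist":0,"gripper":1},{"slide":[0,0,0],"twist":0,"gripper":1}]'  >/dev/null; python3 st.py
```

```text
13.475 [ 0.5656 -0.0083  0.0112] [-1.7997e+02 -1.0000e-02  8.8160e+01] F [-0.59 -0.28 -0.06] M [-0.02  0.01 -0.01] w 0.05376144683667666 g 84.10792540758848 q6 -10.302465733589269
13.725 [ 0.5658 -0.0083  0.0105] [-180.     -0.     88.17] F [-0.19 -0.48 -1.57] M [ 0.04 -0.02  0.01] w 0.053948166549985306 g 84.10826129838824 q6 -10.30249160914201
```

```bash
for i in 1 2; do python3 -m inch '[{"slide":[0,0,0.001],"twist":0,"gripper":1},{"slide":[0,0,0],"twist":0,"gripper":1}]'  >/dev/null; python3 st.py; done
```

```text
13.975 [ 0.5659 -0.0084  0.0103] [1.7998e+02 1.0000e-02 8.8170e+01] F [-1.06 -0.19  5.03] M [ 0.03  0.25 -0.01] w 0.054215317146103996 g 84.62210954166949 q6 -10.303321052590205
14.225 [ 0.566  -0.0084  0.0102] [1.7995e+02 2.0000e-02 8.8180e+01] F [-4.95  0.57 12.63] M [ 0.1   0.64 -0.03] w 0.05401223993083711 g 85.45984474942088 q6 -10.30077196502219
```

It stands on the mat (12 N up). I'll ease off, open and retreat.

```bash
python3 -m inch '[{"slide":[0,0,-0.001],"twist":0,"gripper":1},{"slide":[0,0,0],"twist":0,"gripper":1},{"slide":[0,0,0],"twist":0,"gripper":-1},{"slide":[0,0,0],"twist":0,"gripper":-1},{"slide":[0,0,0],"twist":0,"gripper":-1},{"slide":[0,0,0],"twist":0,"gripper":-1},{"slide":[0,0,0],"twist":0,"gripper":-1},{"slide":[0,0,0],"twist":0,"gripper":-1}]' 20 >/dev/null; python3 st.py
python3 -m inch '[{"slide":[0,0,-0.01],"twist":0,"gripper":-1},{"slide":[0,0,-0.02],"twist":0,"gripper":-1},{"slide":[0,0,-0.03],"twist":0,"gripper":-1},{"slide":[0,0,-0.04],"twist":0,"gripper":-1},{"slide":[0,0,-0.05],"twist":0,"gripper":-1},{"slide":[0,0,-0.03],"twist":0,"gripper":-1},{"slide":[0,0,0],"twist":0,"gripper":-1},{"slide":[0,0,0],"twist":0,"gripper":-1}]' >/dev/null; python3 st.py
python3 - <<'E'
from h import *
b=viewer.snapshot('scene')[:,:,::-1]
cv2.imwrite('pics/c5.png',b)
E
```

```text
15.225 [ 0.5658 -0.0084  0.0095] [-180.      0.     88.17] F [ 0.18  0.17 -0.08] M [-0.02  0.02  0.01] w 0.08560739630230386 g 0.0 q6 -10.303267221895458
16.225 [ 0.5652 -0.0082  0.1891] [-1.7995e+02 -1.0000e-02  8.8170e+01] F [ 0.26  0.54 -0.42] M [-0.  0. -0.] w 0.08531836408143094 g 0.0 q6 -10.303862437346606
```

View pics/c5.png

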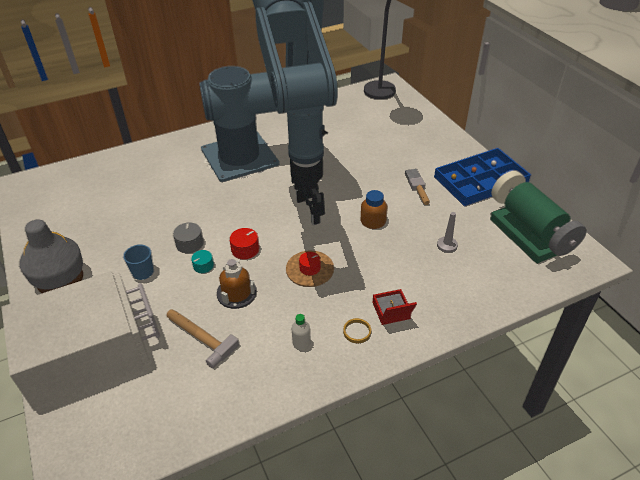

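The cap stands upright at the middle of the mat (310,263), the gripper is clear, and nothing else has moved. Handing in.

```bash
python3 -c "
from cell import workorder
print(workorder.job_done())"
```

```text
the job is handed in; nothing more can be done
None
```

The red cap was pressed to about 16 N, turned about 64° and lifted off; it now stands upright mid-mat, with nothing else visibly moved, and the job is handed in (no verdict came back).

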